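Hold the viewer's lens over the pale rock with its spring lever

TASK

Bring the magnifying lens of the specimen viewer over the pale rock: tilt the orange-knobbed spring lever towards the side of the viewer where the pale rock lies, as far as it goes, hold it there for about a second, then let go so that lever and lens return to the middle. Do not send the lens over the dark rock, do not touch the lens itself, and leave both rocks lying where they are.

Things in the scene. Friction and masses are not known exactly. Their poses are not given: they have to be found in the camera images.
- viewer: fixed specimen viewer: grey deck 140 (x) x 200 (y) mm, top 30 mm above the desk, guide housing along the rear (+x) edge, 58 mm high, lever at the middle of the front (-x) edge. White pads near (8, 55) and (8, -55) mm carry one rock each; which on which side varies. Origin: centre of underside, on the desk; x to the rear, y along the housing, z up
- jog_lever (a joint): lever tilt, rad: 0 upright (its spring brings it back there), positive leans to the viewer's +y side; stops at +-0.45. Pivot axis along the viewer's x at (-46, 0, 38) mm in its frame. Spring 0.9 N m/rad: about 4.5 N sideways on the knob holds it at the stop. It drives the lens to the same side, 122 mm per rad
- knob (a point): centre of the orange ball knob, 28 mm across, on top of the lever's steel shaft of 8 mm diameter; 90 mm from the pivot, so 128 mm above the desk when upright; at the stop it has moved 39 mm sideways and 9 mm down
- lens: round magnifying lens in a black ring 52 mm across and 6 mm thick, level, on a dark bracket that slides along the rear housing; origin at the lens centre, 80 mm above the desk. In the middle it is at (+8, 0) mm in the viewer's frame; with the lever at a stop it stands 55 mm to that side, above the rock there
- pale_rock: small pale beige rock, 21 x 35 x 13 mm, loose on one of the two pads of the viewer; origin at the centre of its underside
- dark_rock: dark grey rock, 35 x 57 x 18 mm, loose on the other pad of the viewer; origin at the centre of its underside

How it is judged:
On the way:
1. the lens is held over the pale rock for half a second, its centre within 15 mm of the rock's centre seen from above (horizontal distance between lens and pale_rock below 0.015 m), for 0.5 s.
At the end, for the whole second after the job is handed in: the lever is released, upright within 0.06 rad and at rest, the lens is back in the middle within 10 mm, and both rocks lie within 12 mm of where they lay at the start (value of joint jog_lever between -0.06 and 0.06 rad and velocity of joint jog_lever between -0.1 and 0.1 rad/s and y of lens in the frame of viewer between -0.01 and 0.01 m and distance of each of pale_rock, dark_rock from where it was at the start of the episode below 0.012 m); the robot touches nothing.
It fails at once if the lens is sent over the dark rock (centres within 25 mm) (horizontal distance between lens and dark_rock below 0.025 m).
It fails at once if the robot presses on the lens or its bracket (over 1 N) (contact force between any of the fingers, the arm and lens above 1 N).
It fails at once if a rock is pushed or lifted away (over 12 mm) (distance of any of pale_rock, dark_rock from where it was at the start of the episode above 0.012 m).
It also fails if it takes over 29 s, if anything falls off the work surface, if the arm or the gripper's body presses on something with over 40 N, if the wrist force passes 120 N, or if a joint passes its speed limit or range.

ROBOT

A 6-joint arm with a two-finger parallel gripper is mounted at the origin on a cart in front of the work surface, level with it; the furniture and walls round the work are solid. World frame = base frame: x ahead of the robot, y to its left, z up, the work surface at z = 0. Lengths are in m, angles in rad, forces in N, time in s.
With the tool pointing down it reaches from about 0.275 to 0.85 m from the base axis. Payload 5.2 kg.
Tool frame: the origin (TCP) lies at the very end of the fingers, on their centre line; the grasp point (between the pads) lies 19 mm behind it (robot.grip_depth is the distance from the TCP to the grasp point, in m); z points along the fingers, y is the direction in which the jaws open and shut (so a half turn about z gives the same grasp; the last joint's range is limited). The gripper opens to 85 mm and grips with 20 to 120 N. Pads are 22 mm wide; open, the fingers measure 114 mm over their backs; the gripper's body (76 mm by 85 mm) begins 54 mm behind the grasp point. The pads swing forward as they close: fully open they stand 13 mm farther back than shut.
Start: joints at [0.994, 0.259, 1.535, -0, 1.348, -0.203], TCP at [0.201, 0.512, 0.195] pointing down, gripper open.
Joint ranges: [-3.14, 3.14], [-0.91, 2.08], [0.19, 2.58], [-1.22, 4.36], [0.22, 2.71], [-3.12, 3.12]. Speed limits (rad/s): [2.57, 2.57, 3.14, 3.14, 3.14, 3.14].

INTERFACE

Orientations are given as a unit quaternion [w, x, y, z].
In Python, from cell import robot gives the robot as it stands. The module is installed in compiled form; this text tells all that it offers.
- The arm moves only by the tool send_rows, never from a script. Its argument "series" is one flat list of numbers, 4 for each row, row after row: the shift along the tool's x, y, z in m, then the turn about the tool's z in rad. A call has 1 to 12 rows; each row is the pose to reach, as a shift and turn from the pose commanded when the call began, along the tool's axes at that moment; what a row does not reach only later rows make up. A row lasts 1/8 s, in which the tool goes at most 62.5 mm and 10.7 degrees, less where a joint would pass 70% of its speed; a pose out of reach is approached as far as the arm can. A call with a gripper value outside its range is refused whole. "hand" is the gripper command: -1 is fully open, 1 is shut, values between are in proportion, set as the call begins (left out, the last holds). The fingers move at their own pace and stop on an object; the grip force is fixed at half the most. Time passes only in rows, so rows that repeat a pose let the fingers close. It gives the time, the measured TCP pose, the force and the opening at its end, in the units of the state.
- robot.sense(): the state, without advancing time (a new reading comes with each control period).
- robot.read_camera(name): name is "scene" or "top" or "wrist"; returns a dict with "pixels" (384x512x3 uint8, red, green, blue), "fx", "fy", "cx", "cy" (pixels), "R" (3x3) and "t" (3): a world point X has camera coordinates R X + t; the wrist camera has in their place "T_tool_cam" (4x4, takes a point from camera to tool coordinates, whose origin is the TCP and whose axes are the flange's). Camera axes: x right, y down, z forward; pixel columns grow to the right and rows downward; lengths in m; the calibration is good to about 2 mm. A picture is of the moment at which its call begins: read the wrist's pose just before it. There is no depth.
- robot.job_done(): hands the job in, once; it reports no verdict.
The state is a dict: "clock": time; "joint_positions": joint angles; "joint_vel": joint speeds; "tau": joint torques, N m; "tool_pos": TCP position; "orientation": TCP orientation; "contact_force": force on the tool from outside, world axes, zero at the start; "ft_torque": the same for the moment, N m; "grip_width": finger opening in m.
Only numpy, scipy, OpenCV 4.12 (cv2) and the standard library are available. Lean on these libraries where they do the work, as an engineer would, in place of code of your own. Each camera call takes 0.05 s, during which the arm holds its last target.

## Working session

There is one attempt and no reset: what is moved stays moved. The work goes in short steps, Python scripts to look and compute and a tool call to move; the robot and the scene stay as the last step left them, time stands still between calls to the robot, and variables do not carry over. Pictures are saved under pics/ and viewed, and the job is handed in when it is done.

Besides the shell and the picture viewer there is one more tool, called after "Call:" by a JSON object that holds its "name" and its "arguments". send_rows: Moves the arm, as the interface text tells. Its arguments: {"type":"object","properties":{"series":{"type":"array"},"hand":{"type":"number"}},"required":["series"]}

```bash
mkdir -p pics; python3 - <<'E'
from cell import robot
import cv2,pickle
s=robot.sense();print({k:s[k] for k in('clock','tool_pos','orientation','grip_width','contact_force')})
d={}
for n in("scene","top"):
    c=robot.read_camera(n);d[n]=c
    cv2.imwrite(f"pics/{n}0.png",c["pixels"][...,::-1])
pickle.dump(d,open("d.pkl","wb"))
E
```

```text
{'clock': 0.0, 'tool_pos': array([0.20047736, 0.51152367, 0.19367289]), 'orientation': array([-3.58250275e-04,  1.85836990e-01,  9.82580165e-01, -8.39596980e-04]), 'grip_width': 0.08575452072012496, 'contact_force': array([ 0.71382203, -0.32363355, -0.66839829])}
```

View pics/scene0.png

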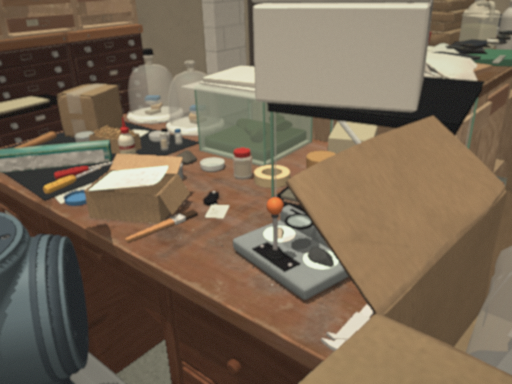

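View pics/top0.png

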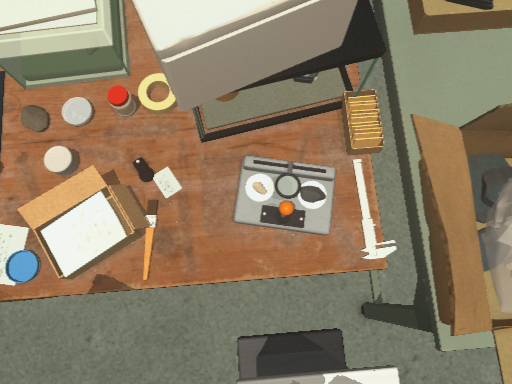

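The top view shows the viewer near (286,195): the pale rock is on the left pad (260,187), the dark rock on the right pad (313,193), and the orange knob at (286,208). Next I'll measure them.

```bash
cat > h.py <<'E'
import numpy as np,cv2
def ray(c,u,v):
    R=np.array(c["R"]);t=np.array(c["t"]);o=-R.T@t
    d=R.T@np.array([(u-c["cx"])/c["fx"],(v-c["cy"])/c["fy"],1]);return o,d/np.linalg.norm(d)
def plane(c,u,v,z):
    o,d=ray(c,u,v);return o+d*(z-o[2])/d[2]
def proj(c,X):
    p=np.array(c["R"])@np.array(X)+np.array(c["t"]);return p[0]/p[2]*c["fx"]+c["cx"],p[1]/p[2]*c["fy"]+c["cy"]
def tri(l):
    A=np.zeros((3,3));b=np.zeros(3)
    for o,d in l:
        P=np.eye(3)-np.outer(d,d);A+=P;b+=P@o
    X=np.linalg.solve(A,b);return X,[np.linalg.norm((np.eye(3)-np.outer(d,d))@(X-o)) for o,d in l]
def comps(m,amin=15):
    n,l,s,c=cv2.connectedComponentsWithStats(m.astype(np.uint8));return [(s[i],c[i]) for i in range(1,n) if s[i][4]>=amin]
E
python3 - <<'E'
import pickle;from h import *
d=pickle.load(open("d.pkl","rb"));L=[]
for n in d:
    c=d[n];h=cv2.cvtColor(c["pixels"],cv2.COLOR_RGB2HSV)
    m=(h[...,0]>4)&(h[...,0]<16)&(h[...,1]>200)&(h[...,2]>180)
    print(n,[(s.tolist(),q.round(1)) for s,q in comps(m)], "cam",(-np.array(c["R"]).T@c["t"]).round(3))
    print(" base",proj(c,[0,0,0]),"tcp",proj(c,[.2,.51,.195]))
    b=[q for s,q in comps(m) if 270<q[0]<300 and 190<q[1]<220]
    if b:L.append(ray(c,*b[0]))
if len(L)==2:print("knob",tri(L))
c=d["top"];h=cv2.cvtColor(c["pixels"],cv2.COLOR_RGB2HSV)
sub=c["pixels"][145:245,225:345];cv2.imwrite("pics/crop.png",cv2.resize(sub[...,::-1],None,fx=6,fy=6,interpolation=cv2.INTER_CUBIC))
roi=np.zeros(h.shape[:2],bool);roi[150:240,230:340]=1
m=roi&(h[...,1]<70)
m=cv2.morphologyEx(m.astype(np.uint8),cv2.MORPH_CLOSE,np.ones((9,9)))
cs,_=cv2.findContours(m,0,2);k=max(cs,key=cv2.contourArea);r=cv2.minAreaRect(k);print(r)
for p in cv2.boxPoints(r):print(p,plane(c,*p,.03).round(4))
for nm,uv,z in(("pale",(260,187),.037),("dark",(313,193),.039),("lens",(288,186),.08)):print(nm,plane(c,*uv,z).round(4))
E
```

```text
scene [] cam [-0.069 -0.38   0.474]
 base (np.float64(27.313016176025542), np.float64(492.4875318538062)) tcp (np.float64(-25.590351306946275), np.float64(152.50651578543886))
top [([280, 202, 13, 13, 125], array([286. , 207.8]))] cam [0.316 0.115 0.955]
 base (np.float64(326.16615758310337), np.float64(458.9138626026903)) tcp (np.float64(2.886532381763743), np.float64(390.64465708845967))
((281.95538330078125, 196.6656494140625), (102.39376068115234, 73.31168365478516), 7.650650978088379)
[226.33415 226.17921] [0.4506 0.1561 0.03  ]
[236.09435 153.52013] [0.604  0.1248 0.03  ]
[337.5766  167.15208] [ 0.5566 -0.0869  0.03  ]
[327.8164  239.81117] [ 0.4059 -0.0477  0.03  ]
pale [0.5254 0.0806 0.037 ]
dark [ 0.5034 -0.0273  0.039 ]
lens [0.5131 0.0268 0.08  ]
```

View pics/crop.png

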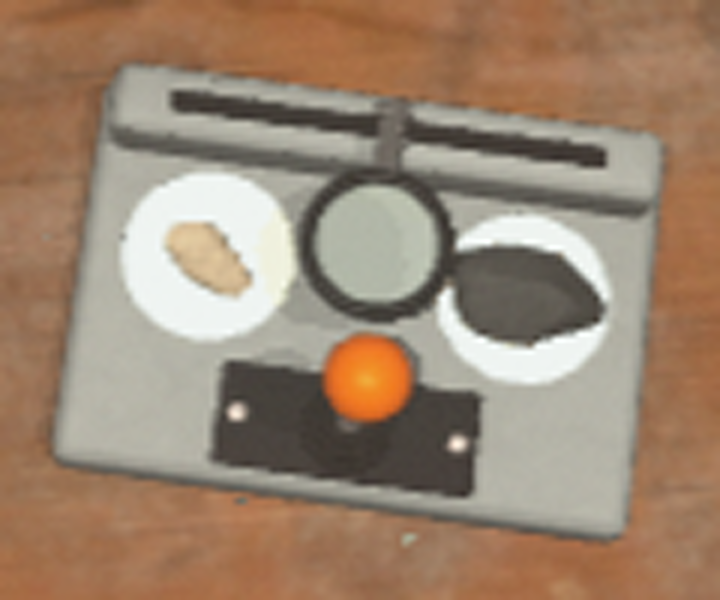

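The crop shows the pads at (210,257) and (524,298), with the pale rock on the left pad, which is the +y side. The knob is at (368,378). I'll derive the viewer frame from the pads and check it against the knob in both views.

```bash
python3 - <<'E'
import pickle;from h import *
d=pickle.load(open("d.pkl","rb"));c=d["top"]
f=lambda x,y:(225+(x+.5)/6-.5,145+(y+.5)/6-.5)
P=plane(c,*f(210,257),.031);Q=plane(c,*f(524,298),.031)
print("pads",P.round(4),Q.round(4),np.linalg.norm(P-Q))
y=(P-Q)[:2];y/=np.linalg.norm(y);x=np.array([y[1],-y[0]]);M=(P+Q)[:2]/2-8e-3*x
print("origin",M.round(4),"yaw",np.arctan2(-y[0],y[1]))
V=lambda a,b,z:np.r_[M+a*x+b*y,z]
K=V(-.046,0,.128);print("knob pred",K.round(4),proj(c,K),"meas286,207.8; at z .128:",plane(c,286,207.8,.128).round(4))
print("lens pred",V(.008,0,.08).round(4),"meas",plane(c,*f(377,244),.083).round(4))
for q in((205,258),):
  w=plane(c,*f(*q),.04)[:2]-M;print("pale in viewer",w@x,w@y)
w=plane(c,*f(528,295),.04)[:2]-M;print("dark",w@x,w@y)
s=d["scene"];print("scene knob pred",proj(s,K));
h=cv2.cvtColor(s["pixels"],cv2.COLOR_RGB2HSV)
print(h[205,275]);m=(h[...,0]<16)&(h[...,1]>180)&(h[...,2]>150)
q=[q for a,q in comps(m) if 260<q[0]<290 and 195<q[1]<215];print(q)
if q:print(tri([ray(c,286,207.8),ray(s,*q[0])]))
E
python3 -c "
import pickle,cv2
c=pickle.load(open('d.pkl','rb'))['scene']['pixels'][150:310,200:400,::-1]
cv2.imwrite('pics/sc.png',cv2.resize(c,None,fx=3.7,fy=3.7,interpolation=2))"
```

```text
pads [0.526  0.0813 0.031 ] [ 0.5026 -0.026   0.031 ] 0.10986671295139001
origin [0.5064 0.0294] yaw -0.21471205706353746
knob pred [0.4615 0.0392 0.128 ] (np.float64(286.13761638445214), np.float64(207.72465919257056)) meas286,207.8; at z .128: [0.4614 0.0394 0.128 ]
lens pred [0.5143 0.0277 0.08  ] meas [0.514  0.0281 0.083 ]
pale in viewer 0.005350149612830155 0.05647617267384806
dark 0.007161265281685827 -0.05523925153660827
scene knob pred (np.float64(275.1921508770576), np.float64(205.624855225295))
[ 11 180 224]
[array([279.        , 203.76470588]), array([270.94444444, 206.16666667])]
(array([0.4634112 , 0.03711472, 0.13042778]), [np.float64(0.0034891352427094536), np.float64(0.003489135242709591)])
```

View pics/sc.png

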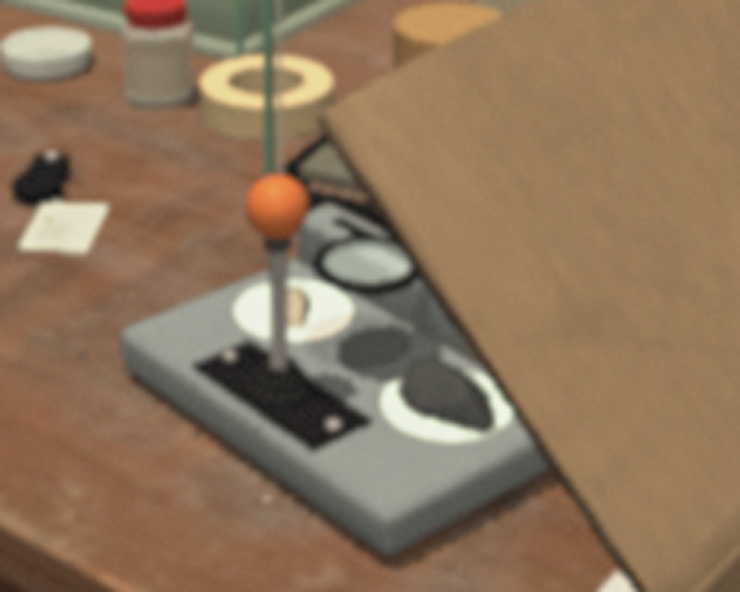

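The measurements agree. The pads are 109.9 mm apart, where 110 is expected. The knob predicted from the pads is within 0.3 mm of its position in the top view, and the scene crop's knob at about (275,206) matches the predicted (275.2,205.6). The pale rock is at y = +56 mm in the viewer's frame.

I'll straddle the knob with the jaws along the viewer's y and tilt it. I'll then bring it back slowly inside the jaws, so the spring can't overshoot towards the dark rock.

```bash
cat > st.py <<'E'
from cell import robot
import numpy as np
from scipy.spatial.transform import Rotation as Ro
y=np.array([.2131,.977,0]);K=np.array([.4615,.0392,.128])
s=robot.sense();R=Ro.from_quat(s['orientation'],scalar_first=True).as_matrix();p=s['tool_pos']
print("clock",s['clock'],"tcp",p.round(4),"grip",round(s['grip_width'],4),"F",s['contact_force'].round(1),"q",s['joint_positions'].round(2))
print("tool x",R[:,0].round(3),"y",R[:,1].round(3),"z",R[:,2].round(3))
print("to above knob (z .195), tool axes",(R.T@(np.r_[K[:2],.195]-p)).round(4))
print("turn about tool z to align y:",round(float(np.arctan2(-(y@R[:,0]),y@R[:,1])),4))
print("K in tool",(R.T@(K-p)).round(4))
E
python3 st.py; python3 - <<'E'
import pickle;from h import *
c=pickle.load(open("d.pkl","rb"))["top"]
for z in(.3,.5):print(plane(c,190,107,z),plane(c,300,77,z),plane(c,352,20,z))
E
```

```text
clock 0.1 tcp [0.2005 0.5116 0.1938] grip 0.0855 F [-1.   0.1 -0.3] q [ 0.99  0.26  1.54 -0.    1.35 -0.2 ]
tool x [-0.931  0.365  0.   ] y [ 0.365  0.931 -0.002] z [-0.001 -0.001 -1.   ]
to above knob (z .195), tool axes [-0.4154 -0.3445 -0.0008]
turn about tool z to align y: -0.159
K in tool [-0.4155 -0.3444  0.0662]
[0.60063125 0.18741259 0.3       ] [0.63731276 0.0123659  0.3       ] [ 0.73126029 -0.08289988  0.3       ]
[0.5136312  0.16519717 0.5       ] [0.53911501 0.04358665 0.5       ] [ 0.60438337 -0.02259754  0.5       ]
```

Call:
{"name": "send_rows", "arguments": {"series": [-0.035, -0.029, -0.02, -0.013, -0.07, -0.057, -0.02, -0.027, -0.104, -0.086, -0.02, -0.04, -0.139, -0.115, -0.02, -0.053, -0.173, -0.144, -0.02, -0.066, -0.208, -0.172, -0.02, -0.08, -0.242, -0.201, -0.02, -0.093, -0.277, -0.23, -0.02, -0.106, -0.312, -0.258, -0.02, -0.119, -0.346, -0.287, -0.02, -0.133, -0.381, -0.316, -0.02, -0.146, -0.4154, -0.3445, -0.02, -0.159], "hand": -1}}

```text
clock: 1.6
tool_pos: [0.462, 0.0382, 0.2143]
orientation: [-0.0, 0.107, 0.994, 0.0]
contact_force: [0.1, -0.1, -0.3]
grip_width: 0.0855
```

Call:
{"name": "send_rows", "arguments": {"series": [0, 0, 0, 0, 0, 0, 0, 0]}}

```text
clock: 1.85
tool_pos: [0.4611, 0.04, 0.214]
orientation: [-0.001, 0.108, 0.994, 0.0]
contact_force: [-0.2, -0.8, -0.3]
grip_width: 0.0853
```

```bash
python3 st.py; python3 - <<'E'
from cell import robot
import cv2
for n in("wrist","scene"):
    cv2.imwrite(f"pics/{n}1.png",robot.read_camera(n)["pixels"][...,::-1])
E
```

```text
clock 1.85 tcp [0.4611 0.04   0.214 ] grip 0.0853 F [-0.2 -0.8 -0.3] q [-0.16  0.09  1.7   0.    1.36 -1.51]
tool x [-0.977  0.214  0.002] y [0.214 0.977 0.   ] z [-0.002  0.001 -1.   ]
to above knob (z .195), tool axes [-0.0006 -0.0007  0.019 ]
turn about tool z to align y: -0.0009
K in tool [-0.0007 -0.0007  0.086 ]
```

View pics/wrist1.png

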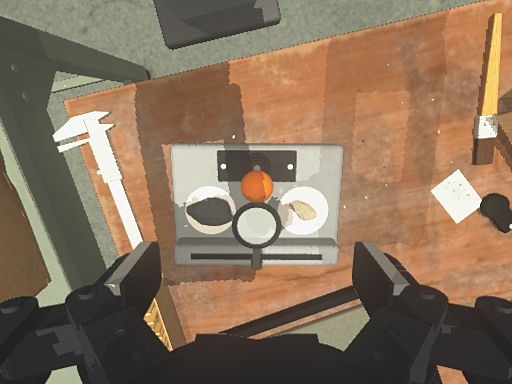

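View pics/scene1.png

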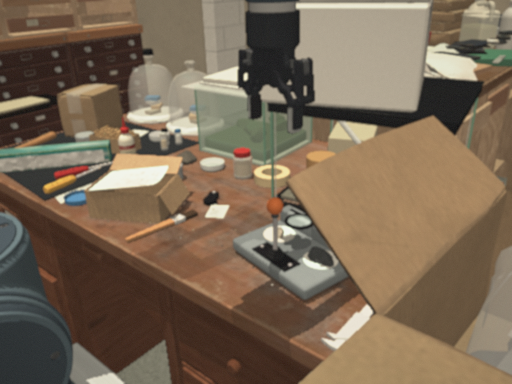

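The wrist view shows the knob at (257,186), in the middle between the jaws. In the scene view the gripper looks higher above the knob than I'd expect, so I'll check the projections.

```bash
python3 - <<'E'
import pickle;from h import *
from cell import robot
s=pickle.load(open("d.pkl","rb"))["scene"]
p=np.array([.4611,.04,.214]);y=np.array([.214,.977,0])
for b in(-.05,0,.05):
  for z in(.214,.227,.25):print(b,z,np.round(proj(s,p+b*y+[0,0,z-.214]),0))
c=robot.read_camera("wrist");T=np.array(c["T_tool_cam"]);print(T.round(3))
K=np.linalg.inv(T)@[-.0007,-.0007,.086,1];print("knob pred",K[0]/K[2]*c["fx"]+c["cx"],K[1]/K[2]*c["fy"]+c["cy"])
for b in(-.0425,.0425):
  K=np.linalg.inv(T)@[0,b,-.013,1];print(b,K[0]/K[2]*c["fx"]+c["cx"],K[1]/K[2]*c["fy"]+c["cy"])
E
```

```text
-0.05 0.214 [296. 165.]
-0.05 0.227 [296. 157.]
-0.05 0.25 [296. 142.]
0 0.214 [274. 156.]
0 0.227 [274. 148.]
0 0.25 [274. 134.]
0.05 0.214 [255. 148.]
0.05 0.227 [254. 140.]
0.05 0.25 [254. 127.]
[[ 0.001 -0.965 -0.261  0.067]
 [ 1.     0.001 -0.     0.   ]
 [ 0.    -0.261  0.965 -0.178]
 [ 0.     0.     0.     1.   ]]
knob pred 255.06399953008892 188.17960283927314
-0.0425 178.67336803428077 231.24752591561224
0.0425 332.5617235362902 231.39584249413494
```

The knob prediction fits, but the fingertips appear higher than the stated TCP. I'll look closer before descending.

```bash
python3 - <<'E'
import cv2,numpy as np
a=cv2.imread("pics/wrist1.png")[200:384,60:460];b=cv2.imread("pics/scene1.png")[60:220,220:340]
cv2.imwrite("pics/w1z.png",cv2.resize(a,None,fx=2,fy=2,interpolation=2));cv2.imwrite("pics/s1z.png",cv2.resize(b,None,fx=3.7,fy=3.7,interpolation=2))
E
```

```text
(no output)
```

View pics/w1z.png

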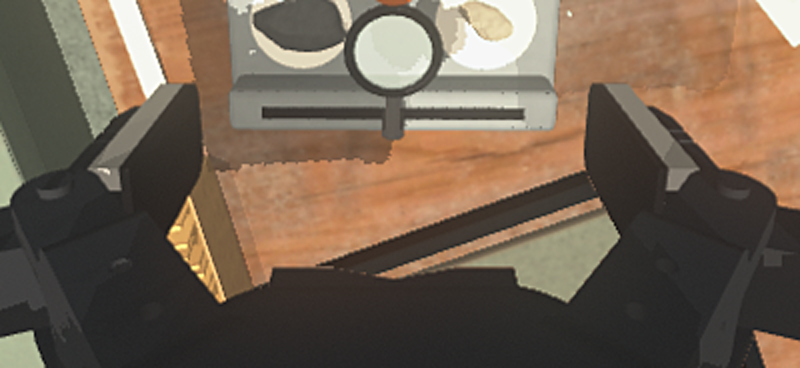

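View pics/s1z.png

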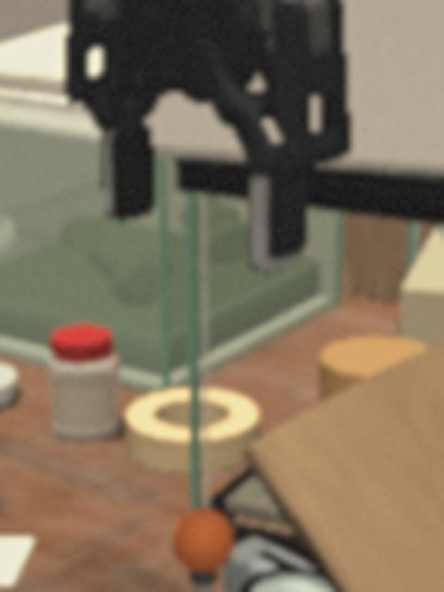

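```bash
python3 - <<'E'
import pickle;from h import *
from cell import robot
s=pickle.load(open("d.pkl","rb"))["scene"]
st=robot.sense();c=robot.read_camera("wrist");T=np.array(c["T_tool_cam"])
print(c["fx"],c["fy"],c["cx"],c["cy"])
from scipy.spatial.transform import Rotation as Ro
R=Ro.from_quat(st['orientation'],scalar_first=True).as_matrix()
D=c["fx"]*.0853/194
for u in(160,354):
    X=T@np.r_[(u-c["cx"])/c["fx"]*D,(242-c["cy"])/c["fy"]*D,D,1];print("tip in tool",X[:3].round(4),"scene",proj(s,R@X[:3]+st['tool_pos']))
# where would the tip be on tool x=+-.011
E
```

```text
320.79310840121815 320.79310840121815 256.28071011606914 192.75419632208698
tip in tool [ 0.0091 -0.042  -0.048 ] scene (np.float64(287.16683360346644), np.float64(133.7665667914004))
tip in tool [ 0.0091  0.0433 -0.048 ] scene (np.float64(251.22454582313543), np.float64(120.93608765880329))
```

Both cameras put the open fingertips about 48 mm behind the stated TCP, against the 13 mm stated. I'll trust neither yet: I'll descend to the height the text calls for and look there.

Call:
{"name": "send_rows", "arguments": {"series": [0, 0, 0.03, 0, 0, 0, 0.06, 0, 0, 0, 0.09, 0, 0, 0, 0.11, 0, 0, 0, 0.11, 0], "hand": -0.1}}

```text
clock: 2.68
tool_pos: [0.4602, 0.0406, 0.1034]
orientation: [-0.002, 0.107, 0.994, 0.0]
contact_force: [0.5, 0.2, -1.0]
grip_width: 0.0473
```

```bash
python3 st.py; python3 - <<'E'
from cell import robot
import cv2
w=robot.read_camera("wrist")["pixels"][...,::-1];s=robot.read_camera("scene")["pixels"][...,::-1]
cv2.imwrite("pics/w2.png",w);cv2.imwrite("pics/s2.png",cv2.resize(s[110:300,200:370],None,fx=3.1,fy=3.1,interpolation=2))
E
```

```text
clock 2.675 tcp [0.4602 0.0406 0.1034] grip 0.0473 F [ 0.5  0.2 -1. ] q [-0.15  0.19  1.87  0.    1.09 -1.51]
tool x [-0.977  0.212  0.003] y [ 0.212  0.977 -0.   ] z [-0.003  0.001 -1.   ]
to above knob (z .195), tool axes [-0.0013 -0.0011 -0.0916]
turn about tool z to align y: 0.0012
K in tool [-0.0015 -0.001  -0.0246]
```

View pics/w2.png

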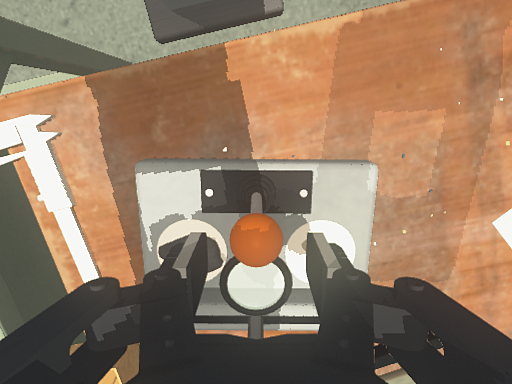

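View pics/s2.png

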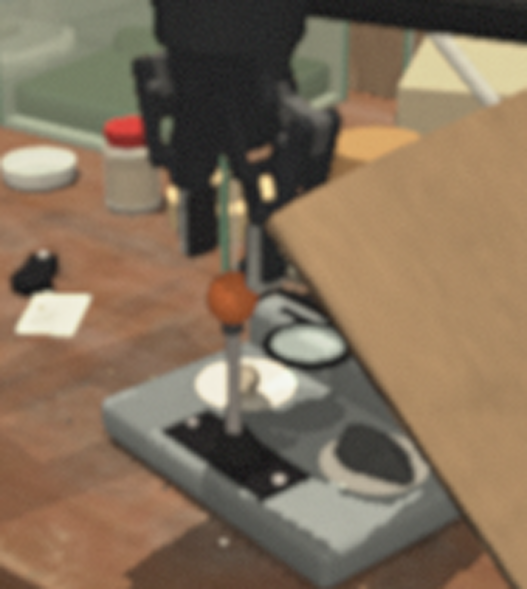

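At TCP z = 0.103 the tips are level with the top of the knob, at about 0.141. They stand at (207,235) and (308,235) in the wrist view, with the knob at (257,240) still below them. So the fingers really do end about 38 mm behind the reported TCP. I'll go down another 31 mm. That puts the tips at about 0.110, and even if the text were right the palm would stay above the knob's top.

Call:
{"name": "send_rows", "arguments": {"series": [-0.001, -0.001, 0.01, 0, -0.001, -0.001, 0.02, 0, -0.001, -0.001, 0.031, 0, -0.001, -0.001, 0.031, 0]}}

```text
clock: 3.28
tool_pos: [0.4615, 0.0386, 0.0724]
orientation: [-0.001, 0.107, 0.994, 0.0]
contact_force: [-0.3, -0.2, -0.4]
grip_width: 0.0468
```

```bash
python3 st.py; python3 - <<'E'
from cell import robot
import cv2
w=robot.read_camera("wrist")["pixels"][...,::-1];s=robot.read_camera("scene")["pixels"][...,::-1]
cv2.imwrite("pics/w3.png",w);cv2.imwrite("pics/s3.png",cv2.resize(s[110:300,200:370],None,fx=3.1,fy=3.1,interpolation=2))
E
```

```text
clock 3.275 tcp [0.4615 0.0386 0.0724] grip 0.0468 F [-0.3 -0.2 -0.4] q [-0.16  0.23  1.9  -0.    1.01 -1.51]
tool x [-0.977  0.213  0.002] y [ 0.213  0.977 -0.   ] z [-0.002  0.    -1.   ]
to above knob (z .195), tool axes [ 0.0004  0.0006 -0.1226]
turn about tool z to align y: -0.0002
K in tool [ 0.0003  0.0006 -0.0556]
```

View pics/w3.png

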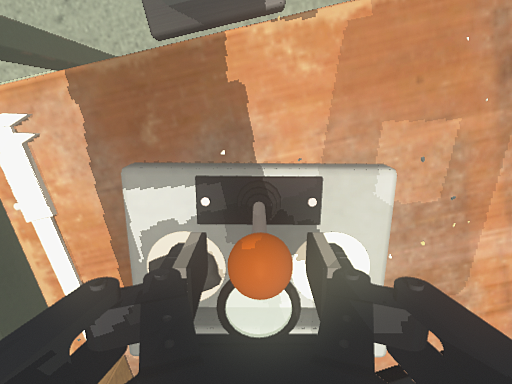

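View pics/s3.png

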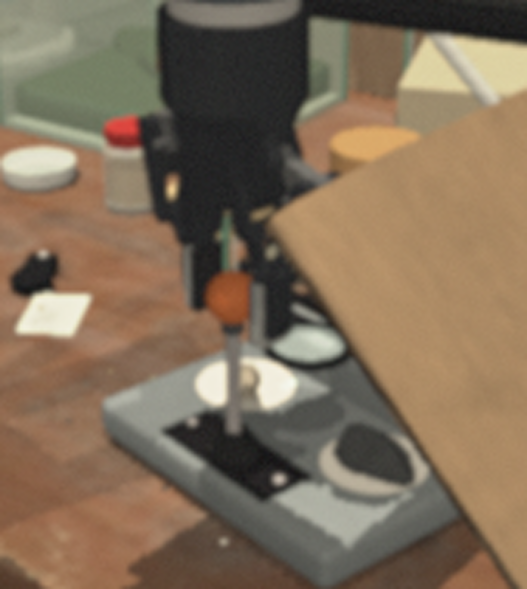

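The knob now sits between the pads with no contact. I'll push along tool +y (viewer +y, the pale side), with a short first part to confirm the response.

Call:
{"name": "send_rows", "arguments": {"series": [0, 0.006, 0, 0, 0, 0.012, 0, 0, 0, 0.018, 0, 0, 0, 0.024, 0, 0, 0, 0.024, 0, 0]}}

```text
clock: 4.0
tool_pos: [0.4679, 0.0623, 0.0736]
orientation: [0.0, 0.107, 0.994, -0.0]
contact_force: [0.1, -1.0, 1.1]
grip_width: 0.0472
```

```bash
python3 st.py; python3 - <<'E'
from cell import robot
import cv2
w=robot.read_camera("wrist")["pixels"][...,::-1]
cv2.imwrite("pics/w4.png",w)
E
```

```text
clock 4.0 tcp [0.4679 0.0623 0.0736] grip 0.0472 F [ 0.1 -1.   1.1] q [-0.1   0.24  1.88 -0.    1.01 -1.46]
tool x [-0.977  0.212 -0.001] y [ 0.212  0.977 -0.   ] z [ 0. -0. -1.]
to above knob (z .195), tool axes [ 0.0013 -0.0239 -0.1214]
turn about tool z to align y: 0.0009
K in tool [ 0.0013 -0.0239 -0.0544]
```

View pics/w4.png

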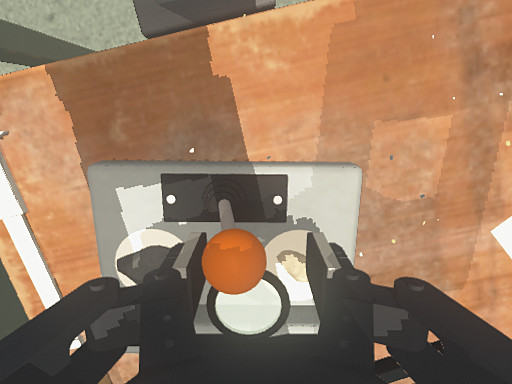

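The lever leans and the lens follows towards the pale rock: the knob is at (234,262) and the lens at (248,303), moving right. I'll continue to the stop, following the knob's drop by 5 mm.

Call:
{"name": "send_rows", "arguments": {"series": [0, 0.005, 0.001, 0, 0, 0.01, 0.002, 0, 0, 0.015, 0.004, 0, 0, 0.02, 0.005, 0, 0, 0.024, 0.005, 0, 0, 0.026, 0.005, 0]}}

```text
clock: 4.8
tool_pos: [0.4726, 0.087, 0.0677]
orientation: [-0.001, 0.107, 0.994, -0.001]
contact_force: [1.2, -7.5, -5.4]
grip_width: 0.0472
```

```bash
python3 st.py; python3 - <<'E'
from cell import robot
import cv2
w=robot.read_camera("wrist")["pixels"][...,::-1]
cv2.imwrite("pics/w5.png",w)
E
```

```text
clock 4.8 tcp [0.4726 0.087  0.0677] grip 0.0472 F [ 1.2 -7.5 -5.4] q [-0.05  0.27  1.87 -0.    1.01 -1.41]
tool x [-0.977  0.213  0.001] y [ 0.213  0.977 -0.001] z [-0.001 -0.001 -1.   ]
to above knob (z .195), tool axes [ 0.0009 -0.0493 -0.1272]
turn about tool z to align y: 0.0005
K in tool [ 0.0008 -0.0492 -0.0602]
```

View pics/w5.png

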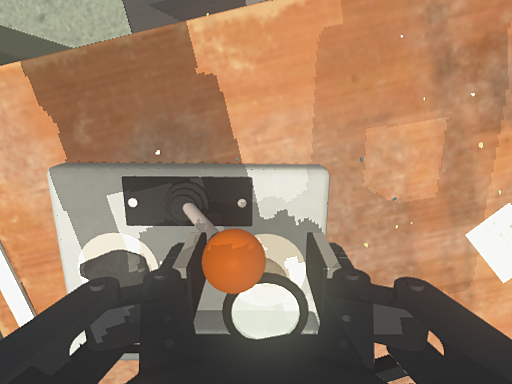

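The force is 7.5 N and the knob has moved about 39 mm, so it is at the stop. I'll hold for over a second, then check with the top view.

Call:
{"name": "send_rows", "arguments": {"series": [0, 0.001, 0, 0, 0, 0.001, 0, 0, 0, 0.001, 0, 0, 0, 0.001, 0, 0, 0, 0.001, 0, 0, 0, 0.001, 0, 0, 0, 0.001, 0, 0, 0, 0.001, 0, 0, 0, 0.001, 0, 0]}}

```text
clock: 5.98
tool_pos: [0.4727, 0.0878, 0.0676]
orientation: [-0.001, 0.107, 0.994, -0.001]
contact_force: [0.7, -5.7, -3.5]
grip_width: 0.0468
```

```bash
python3 st.py; python3 - <<'E'
from cell import robot
from h import *
from scipy.spatial.transform import Rotation as Ro
c=robot.read_camera("top");cv2.imwrite("pics/t6.png",cv2.resize(c["pixels"][130:260,210:360,::-1],None,fx=4,fy=4,interpolation=2))
w=robot.read_camera("wrist");s=robot.sense();T=np.array(w["T_tool_cam"])
W=np.eye(4);W[:3,:3]=Ro.from_quat(s['orientation'],scalar_first=True).as_matrix();W[:3,3]=s['tool_pos'];M=W@T
cv2.imwrite("pics/w6.png",w["pixels"][...,::-1])
# lens centre by wrist: white disc inside ring at approx (266,311)
d=M[:3,:3]@[(266-w["cx"])/w["fx"],(311-w["cy"])/w["fy"],1];o=M[:3,3];X=o+d*(.08-o[2])/d[2]
v=X[:2]-[.5064,.0294];print("lens in viewer x,y",v@[.977,-.213],v@[.213,.977])
E
```

```text
clock 5.975 tcp [0.4727 0.0878 0.0676] grip 0.0468 F [ 0.7 -5.7 -3.5] q [-0.05  0.27  1.87 -0.    1.01 -1.4 ]
tool x [-0.977  0.213  0.002] y [ 0.213  0.977 -0.001] z [-0.002 -0.001 -1.   ]
to above knob (z .195), tool axes [ 0.0008 -0.05   -0.1273]
turn about tool z to align y: 0.0002
K in tool [ 0.0007 -0.0499 -0.0603]
lens in viewer x,y 0.00562968785122678 0.05605518395197542
```

View pics/t6.png

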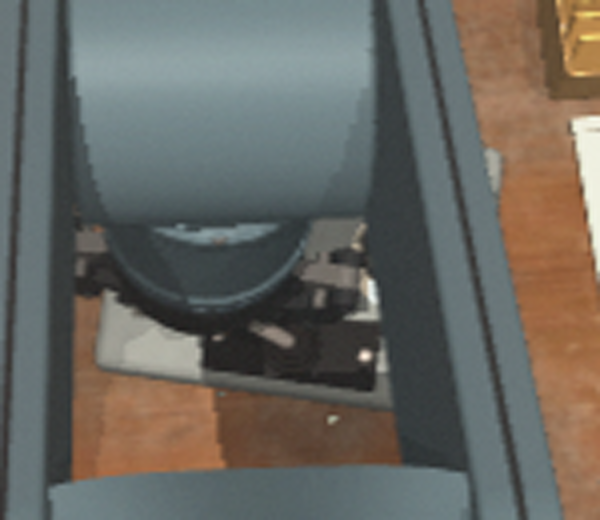

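The top view is blocked by the arm, but the wrist ray puts the lens at (6, 56) mm in the viewer's frame, with the pale rock at (5, 56). It has been held for more than 1 s, so I'll return it slowly.

Call:
{"name": "send_rows", "arguments": {"series": [0, -0.004, 0, 0, 0, -0.009, -0.001, 0, 0, -0.014, -0.002, 0, 0, -0.019, -0.003, 0, 0, -0.024, -0.004, 0, 0, -0.029, -0.005, 0, 0, -0.034, -0.005, 0, 0, -0.039, -0.005, 0, 0, -0.044, -0.005, 0, 0, -0.05, -0.005, 0, 0, -0.051, -0.005, 0, 0, -0.051, -0.005, 0]}}

```text
clock: 7.58
tool_pos: [0.4625, 0.0384, 0.0735]
orientation: [-0.0, 0.107, 0.994, 0.0]
contact_force: [0.2, -0.1, 0.1]
grip_width: 0.047
```

```bash
python3 st.py; python3 - <<'E'
from cell import robot
import cv2
w=robot.read_camera("wrist")["pixels"][...,::-1]
cv2.imwrite("pics/w7.png",w)
E
```

```text
clock 7.575 tcp [0.4625 0.0384 0.0735] grip 0.047 F [ 0.2 -0.1  0.1] q [-0.16  0.23  1.9   0.    1.01 -1.51]
tool x [-0.977  0.213  0.   ] y [0.213 0.977 0.   ] z [ 0.  0. -1.]
to above knob (z .195), tool axes [ 0.0012  0.0006 -0.1215]
turn about tool z to align y: -0.0004
K in tool [ 0.0012  0.0006 -0.0545]
```

View pics/w7.png

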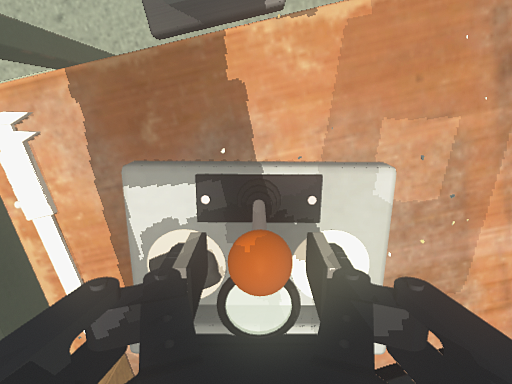

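The lever is upright and free: the knob is at (260,263) between the pads with no contact force. I'll retreat straight up, then back.

Call:
{"name": "send_rows", "arguments": {"series": [0, 0, -0.015, 0, 0, 0, -0.035, 0, 0, 0, -0.06, 0, 0, 0, -0.09, 0, 0, 0, -0.12, 0, 0.03, 0, -0.14, 0, 0.06, 0.02, -0.14, 0, 0.09, 0.06, -0.14, 0, 0.1, 0.1, -0.14, 0, 0.1, 0.14, -0.14, 0, 0.1, 0.18, -0.14, 0, 0.1, 0.18, -0.14, 0]}}

```text
clock: 9.12
tool_pos: [0.4031, 0.2378, 0.2133]
orientation: [-0.0, 0.105, 0.994, 0.0]
contact_force: [-1.3, 0.1, -0.8]
grip_width: 0.0471
```

Call:
{"name": "send_rows", "arguments": {"series": [0, 0, 0, 0, 0, 0.04, 0, 0, 0, 0.08, 0, 0, 0, 0.12, 0, 0, 0, 0.12, 0, 0, 0, 0.12, 0, 0]}}

```text
clock: 9.88
tool_pos: [0.4285, 0.3514, 0.2133]
orientation: [-0.0, 0.108, 0.994, -0.001]
contact_force: [-0.9, 0.7, 0.0]
grip_width: 0.047
```

```bash
python3 st.py; python3 - <<'E'
from cell import robot
from h import *
import pickle
d=pickle.load(open("d.pkl","rb"))
c=robot.read_camera("top");cv2.imwrite("pics/t8.png",cv2.resize(c["pixels"][145:245,225:345,::-1],None,fx=6,fy=6,interpolation=2))
for k in(d["top"],c):
    p=k["pixels"];h=cv2.cvtColor(p,cv2.COLOR_RGB2HSV)
    roi=np.zeros(h.shape[:2],bool);roi[168:215,243:328]=1
    print("knob",[(q.round(1)) for a,q in comps(roi&(h[...,0]<16)&(h[...,1]>200)&(h[...,2]>180))])
    print("pale",[(a[4],q.round(1)) for a,q in comps(roi&(h[...,0]>8)&(h[...,0]<25)&(h[...,1]>60)&(h[...,1]<160)&(h[...,2]>120))])
    print("dark",[(a[4],q.round(1)) for a,q in comps(roi&(h[...,2]<85))])
E
```

```text
clock 9.875 tcp [0.4285 0.3514 0.2133] grip 0.047 F [-0.9  0.7  0. ] q [ 0.49  0.26  1.49 -0.    1.39 -0.87]
tool x [-0.977  0.214  0.001] y [ 0.214  0.977 -0.001] z [-0.001 -0.001 -1.   ]
to above knob (z .195), tool axes [-0.099  -0.2979  0.0186]
turn about tool z to align y: -0.0008
K in tool [-0.099  -0.2978  0.0856]
knob [array([286. , 207.8])]
pale [(np.int32(100), array([259.2, 187.6]))]
dark [(np.int32(75), array([312.5, 169.4])), (np.int32(165), array([288.1, 185.5])), (np.int32(46), array([320.2, 195.2])), (np.int32(134), array([270.6, 210.1])), (np.int32(58), array([297.7, 212.2]))]
knob [array([286. , 207.8])]
pale [(np.int32(101), array([259.2, 187.5]))]
dark [(np.int32(75), array([312.5, 169.4])), (np.int32(163), array([288. , 185.5])), (np.int32(39), array([320.6, 195.3])), (np.int32(133), array([270.7, 210.1])), (np.int32(56), array([297.8, 212.2]))]
```

View pics/t8.png

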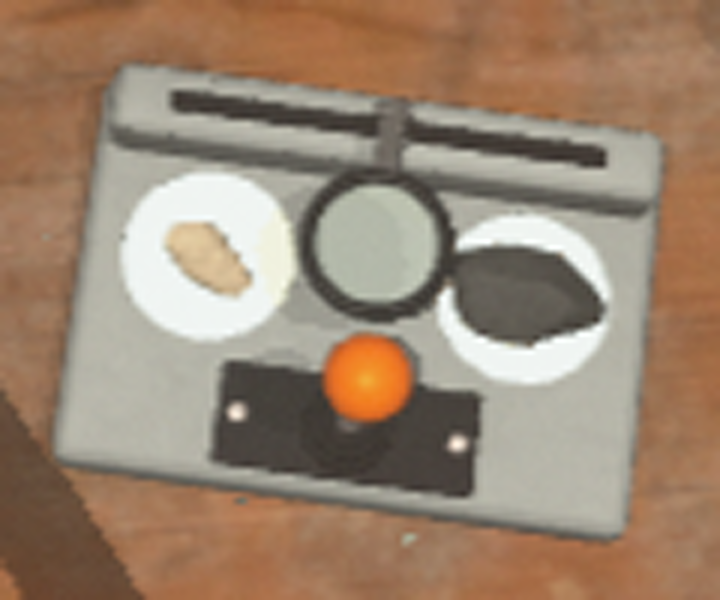

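The picture matches the start to within 0.1 px for the knob at (286,207.8), the lens ring at (288,185.5) and the pale rock at (259.2,187.5). The dark rock is within about 0.4 px. I'm handing the job in.

```bash
python3 -c "
from cell import robot
print(robot.job_done())"
```

```text
the job is handed in; nothing more can be done
None
```

I tilted the lever to its stop on the viewer's +y side, where the pale rock lies, and held it there for a little over a second. Then I brought it back slowly between the open jaws and backed the arm away. I handed the job in at about 10 s; no verdict is reported.

- **At the stop:** the wrist view put the lens at about (6, 56) mm in the viewer's frame, with the pale rock at (5, 56). The sideways force was 6–7.5 N. The arm blocked the top view, so this rests on the wrist camera alone.
- **At the end:** the knob, lens ring and pale rock were within 0.1 px of where they started in the top view. The dark rock was within about 0.4 px. The gripper was clear of everything.
- **One disagreement:** both cameras showed the fingertips 38–48 mm behind the reported TCP, depending on the jaw opening; the text gives at most 13 mm. I went about 31 mm lower than the text called for, which put the pads around the knob.

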